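Seat the pitch comb in the feed screw

TASK

Check the feed screw's thread with the comb leaf that has the same pitch as the screw: pick that leaf up, lay it on the ledge in front of the screw and feel its teeth gently into the thread grooves until they are fully home. Keep it pressed lightly home for a good two seconds to see that it sits flat against the screw without a gap, then let go and leave it seated there, lying flat on the ledge. Never force it, and leave the other leaf, the dial gauge and the collet alone.

Things in the scene. Friction and masses are not known exactly. Their poses are not given: they have to be found in the camera images.
- coarse_leaf: Flat steel comb leaf, about 140 g: plate 52 x 56 mm (x by y), 5 mm thick, from x = -22 to +30 mm, with four blunt, nearly square teeth along its +x edge at 12 mm pitch: it matches the screw. Origin on the underside below the centre of its grip, z up. Lies flat on the bench, left or right of the screw stand.
- leaf_grip (a point): On the coarse leaf's grip, 29 mm above its underside, straight above its origin. The grip is an upright aluminium bar, 30 mm along the leaf's x, 12 mm thick along y, from the plate (5 mm) up to 46 mm above the underside: pinch it across its 12 mm.
- leaf_teeth (a point): Middle of the coarse leaf's line of tooth tips, x = +36 mm from the leaf's origin, halfway up its thickness. Teeth at y = -18, -6, 6 and 18 mm, 6 mm long, 5.4 mm wide at the foot, 4.6 mm at the tip.
- fine_leaf: The other leaf, same plate and grip, same origin and axes, but with six smaller teeth (8 mm pitch, 4 mm long) that do not fit the screw: leave it alone. The two leaves may lie either way round, left or right.
- rest: Fixed steel ledge in front of the screw. Origin on the bench straight below the screw's axis at mid length; x points away from the robot, square to the screw, y along the screw. With its teeth fully home the coarse leaf's origin is at x = -52 mm here (plate edge touching the crests); with tooth tips on the crests it is stopped at x = -58 mm.
- ledge_top (a point): Centre of the ledge's flat top, 30 mm above the bench. In the rest's frame the top runs from x = -120 to -27 mm and y = -65 to +65 mm. A leaf lying on it is level with the screw's axis.
- cradle: Fixed steel base with two V blocks (38 mm high, at y = -112 and +112 mm), same origin and axes as the rest; it carries the feed screw. The screw does not move, but where along y its grooves lie is not measured: it differs by several mm from run to run and must be seen or felt.
- screw_axis (a point): On the screw's axis at the cradle's middle, 32.5 mm above the bench; not tied to any groove. Steel square-thread screw, 44 mm over the crests, pitch 12 mm, grooves 6.5 mm deep, nearly square, 6.4 mm wide at the mouth, 5.6 mm at the floor, as level rings without slant, threaded from about y = -80 to +80 mm. A seated leaf has about 0.5 mm of play each way along y.
- dial_gauge: Loose dial gauge lying on its back, black round case 58 mm across and 20 mm high, stem along x; origin under the case's centre. Leave alone.
- collet: Loose steel collet standing upright, 32 mm across and 58 mm high, origin at the centre of its foot. Leave alone.
Not all that is in view belongs to the job. What is shaped like the coarse_leaf but black is not meant.

How it is judged (in metres and radians):
On the way, in this order (a step that is already met when the one before it is completed fails the run):
1. the coarse leaf is lifted off the bench (height (world z) of coarse_leaf above 0.045 m), for 0.2 s.
2. the leaf's teeth are home in the thread, flush along the screw, and the leaf is kept pressed on the screw with more than 1.5 N for one second (x of leaf_teeth in the frame of rest above -0.0175 m and x of coarse_leaf in the frame of rest above -0.0535 m and angle between the y axis of coarse_leaf and the y axis of rest, either way round below 0.04 rad and z of coarse_leaf in the frame of rest below 0.0335 m and contact force between coarse_leaf and cradle above 1.5 N), for 1 s.
At the end, for the whole second after the job is handed in: The coarse leaf is released and at rest, lying flat on the ledge (within 1.5 mm in height, 0.04 rad in tilt), teeth home in the thread within 1.5 mm of full depth and square to the screw within 0.04 rad, and within 55 mm of the screw's middle along it (x of leaf_teeth in the frame of rest above -0.0175 m and x of coarse_leaf in the frame of rest between -0.0535 and -0.05 m and y of coarse_leaf in the frame of rest between -0.055 and 0.055 m and angle between the y axis of coarse_leaf and the y axis of rest, either way round below 0.04 rad and angle between coarse_leaf's own z axis and vertical below 0.04 rad and z of coarse_leaf in the frame of rest between 0.0285 and 0.0315 m and linear speed of coarse_leaf below 0.01 m/s and contact force between the fingers and coarse_leaf below 0.1 N); the robot touches nothing.
It fails at once if the leaf is forced against the screw or its cradle with more than 18 N (contact force between coarse_leaf and cradle above 18 N).
It fails at once if the robot pushes on the screw or its cradle with more than 18 N (contact force between any of the arm, the fingers and cradle above 18 N).
It fails at once if the fine leaf, the dial gauge or the collet is disturbed by more than 20 mm (distance of any of fine_leaf, dial_gauge, collet from where it was at the start of the episode above 0.02 m).
It also fails if it takes over 64 s, if anything falls off the work surface, if the arm or the gripper's body presses on something with over 40 N, if the wrist force passes 120 N, or if a joint passes its speed limit or range.

ROBOT

A 6-joint arm with a two-finger parallel gripper is mounted at the origin on the work surface. World frame = base frame: x ahead of the robot, y to its left, z up, the work surface at z = 0. Lengths are in m, angles in degrees, forces in N, time in s.
With the tool pointing down it reaches from about 0.4 to 0.825 m from the base axis. Payload 7 kg.
Tool frame: the origin (TCP) lies at the very end of the fingers, on their centre line; the grasp point (between the pads) lies hold_point_z behind it (hold_point_z is the distance from the TCP to the grasp point, in m); z points along the fingers, y is the direction in which the jaws open and shut (so a half turn about z gives the same grasp; the last joint's range is limited). The gripper opens to 88 mm and grips with 3 to 60 N. Pads are 19 mm wide; open, the fingers measure 130 mm over their backs; the gripper's body (78 mm by 193 mm) begins 47 mm behind the grasp point.
Start: joints at [-53.68, 20.546, 0.682, 0, -70.136, -16.507], TCP at [0.229, -0.635, 0.227] pointing down, gripper open.
Joint ranges: [-176.03, 176.03], [-82.01, 121.73], [-58.28, 71.71], [-173.87, 95.51], [-174.79, -0.11], [-173.66, 173.66]. Speed limits (degrees/s): [136.94, 136.94, 172.46, 180, 180, 180].

INTERFACE

Orientations are given as [roll, pitch, yaw] about the fixed x, y, z axes, in that order (R = Rz(yaw) Ry(pitch) Rx(roll)).
In Python, from plant import get_obs, snapshot, close_job, hold_point_z gives the robot as it stands. The module is installed in compiled form; this text tells all that it offers.
- The arm moves only by the tool jog_arm, never from a script. Its argument "commands" is a list of rows, each a list of 4 numbers: the shift along the world's x, y, z in mm, then the turn about the world's z in degrees. In form: [[x, y, z, turn], ...]. A call has exactly 10 rows; each row shifts and turns the commanded pose from where the row before left it; what a row does not reach is not made up. A row lasts 1/12 s, in which the tool goes at most 41.7 mm and 7.16 degrees, less where a joint would pass 70% of its speed; a pose out of reach is approached as far as the arm can. A call is refused whole if a number of a shift passes 41.7 or a number of a turn 7.16, either way. A call with a gripper value outside its range is refused whole. "fingers" is the finger opening in mm, from 0 to 87.6, set as the call begins (left out, the last holds). The fingers move at their own pace and stop on an object; the grip force is fixed at half the most. Time passes only in rows, so rows that do not move let the fingers close, or fill a call up. It gives the time, the measured TCP pose, the force and the opening at its end, in the units of the state.
- get_obs(): the state, without advancing time (a new reading comes with each control period).
- snapshot(name): name is "scene" or "top" or "wrist"; returns a dict with "image" (400x640x3 uint8, red, green, blue), "fov_y" (degrees; the focal length in pixels is half the picture's height over the tangent of half this angle, whatever the lens; pixels are square), "cx", "cy" (the principal point, pixels), "rvec" (rotation vector, rad) and "tvec" (3), from world to camera coordinates, as OpenCV has them; the wrist camera has in their place "mount" (4x4, takes a point from camera to tool coordinates, whose origin is the TCP and whose axes are the flange's). Camera axes: x right, y down, z forward; pixel columns grow to the right and rows downward; lengths in m; the calibration is good to about 2 mm. The wrist camera is an equidistant fisheye: a pixel r from the principal point sees the ray r / f radians off the axis. A picture is of the moment at which its call begins: read the wrist's pose just before it. There is no depth.
- close_job(): hands the job in, once; it reports no verdict.
The state is a dict: "clock": time; "joint_pos": joint angles; "qvel": joint speeds; "tau": joint torques, N m; "tool_pos": TCP position; "orientation": TCP orientation; "force": force on the tool from outside, world axes, zero at the start; "moment": the same for the moment, N m; "opening": finger opening in m.
Only numpy, scipy, OpenCV 4.12 (cv2) and the standard library are available. Lean on these libraries where they do the work, as an engineer would, in place of code of your own. Each camera call takes 0.05 s, during which the arm holds its last target.

## Working session

There is one attempt and no reset: what is moved stays moved. The work goes in short steps, Python scripts to look and compute and a tool call to move; the robot and the scene stay as the last step left them, time stands still between calls to the robot, and variables do not carry over. Pictures are saved under pics/ and viewed, and the job is handed in when it is done.

Besides the shell and the picture viewer there is one more tool, called after "Request:" in YAML: its name, and indented under it one key for each argument. jog_arm: Moves the arm, as the interface text tells. Its arguments: {"type":"object","properties":{"commands":{"type":"array","items":{"type":"array","items":{"type":"number"}}},"fingers":{"type":"number"}},"required":["commands"]}

```bash
mkdir -p pics
cat > h.py <<'E'
import numpy as np, cv2
from plant import get_obs, snapshot, close_job, hold_point_z
from scipy.spatial.transform import Rotation as R
def save(n,im): cv2.imwrite('pics/'+n,cv2.cvtColor(im,cv2.COLOR_RGB2BGR))
def ray(s,u,v,obs=None):
    f=200/np.tan(np.radians(s['fov_y'])/2); d=np.array([(u-s['cx'])/f,(v-s['cy'])/f,1.])
    if 'mount' in s:
        r=np.hypot(d[0],d[1]); d=np.array([d[0]/r*np.sin(r),d[1]/r*np.sin(r),np.cos(r)]) if r>1e-9 else np.array([0,0,1.])
        T=np.eye(4);T[:3,:3]=R.from_euler('xyz',obs['orientation'],degrees=True).as_matrix();T[:3,3]=obs['tool_pos']
        M=T@np.array(s['mount']); return M[:3,3],M[:3,:3]@d
    Rm=cv2.Rodrigues(np.array(s['rvec'],float))[0]; t=np.array(s['tvec'],float).ravel()
    return -Rm.T@t,Rm.T@d
def onz(s,u,v,z,obs=None):
    o,d=ray(s,u,v,obs); return o+d*(z-o[2])/d[2]
E
python3 - <<'E'
from h import *
import pickle
o=get_obs();print(o,hold_point_z() if callable(hold_point_z) else hold_point_z)
for n in('scene','top','wrist'):
    ob=get_obs();s=snapshot(n);save(n+'0.png',s['image']);pickle.dump((ob,s),open(n+'0.pkl','wb'));print(n,{k:v for k,v in s.items() if k!='image'})
E
```

```text
{'clock': 0.0, 'joint_pos': array([-5.36804478e+01,  2.05917880e+01,  6.33057449e-01, -2.09537318e-02,
       -7.01349868e+01, -1.65066208e+01]), 'qvel': array([-0.01226292, -0.05322923, -0.00288412, -0.00154118, -0.00922587,
        0.11315936]), 'tau': array([-1.57304956e-03, -5.82706189e+01,  2.93056744e+01,  6.99699908e+00,
        6.69073634e-03, -1.86061334e-04]), 'tool_pos': array([ 0.22859956, -0.63458742,  0.22561064]), 'orientation': array([ 1.79904548e+02, -7.74438820e-03, -1.60194198e+02]), 'force': array([-0.47888395, -0.72860845,  0.29699289]), 'moment': array([0.0112836 , 0.01924226, 0.04216838]), 'opening': 0.0878304137294436} 0.0188
scene {'fov_y': 52.663845843159066, 'cx': 315.6386670602214, 'cy': 202.65104482495536, 'rvec': array([ 1.3834808 ,  1.88958723, -1.05548461]), 'tvec': array([ 0.15879591, -0.21050419,  1.41121146])}
top {'fov_y': 56.21804799296686, 'cx': 317.471943460786, 'cy': 199.7202388234569, 'rvec': array([ 2.06235748, -2.16433684,  0.22680484]), 'tvec': array([0.00170907, 0.51836584, 0.86269411])}
wrist {'fov_y': 65.70646984690485, 'cx': 323.8363768721822, 'cy': 198.0078884130315, 'mount': array([[-6.14935802e-04, -9.53517708e-01, -3.01336360e-01,
         8.20429266e-02],
       [ 9.99999598e-01, -7.82923602e-04,  4.36707883e-04,
         4.92131355e-04],
       [-6.52332048e-04, -3.01335970e-01,  9.53517807e-01,
        -1.58316042e-01],
       [ 0.00000000e+00,  0.00000000e+00,  0.00000000e+00,
         1.00000000e+00]])}
```

View pics/top0.png

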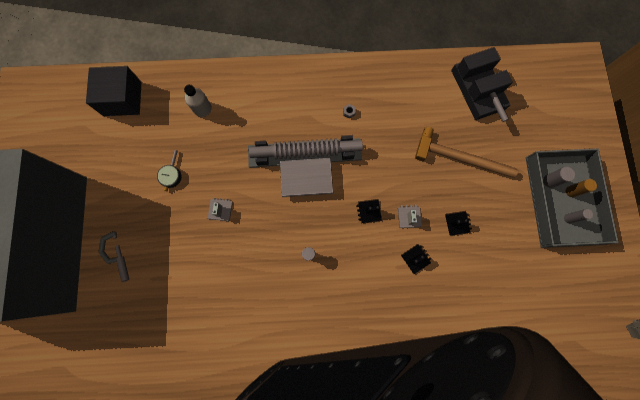

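View pics/scene0.png

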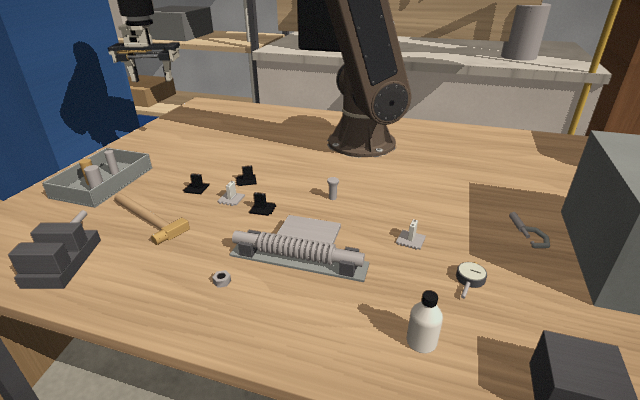

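View pics/wrist0.png

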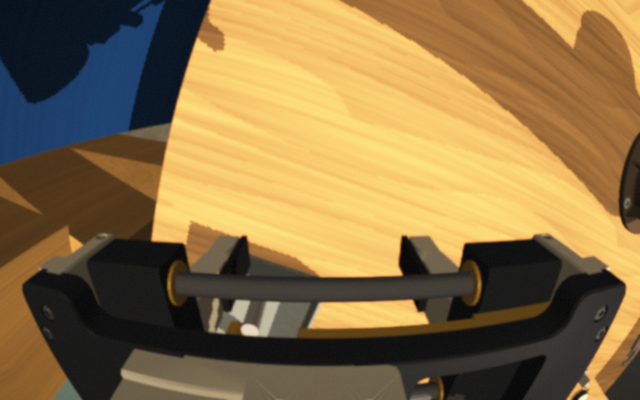

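Run:
```python
from h import *
import pickle
o,s=pickle.load(open('top0.pkl','rb'));_,c=pickle.load(open('scene0.pkl','rb'))
L=[]
im=s['image']
for (u,v) in((220,210),(410,217)):
    L.append(cv2.resize(im[v-19:v+19,u-20:u+20],(400,380),interpolation=cv2.INTER_CUBIC)); print(onz(s,u,v,.005))
a=np.hstack(L)
L=[]
for (u,v) in((411,235),(231,193)):
    L.append(cv2.resize(c['image'][v-19:v+19,u-20:u+20],(400,380) if 0 else (400,220),interpolation=cv2.INTER_CUBIC)); print(onz(c,u,v,.01))
save('crop1.png',np.vstack([a,np.hstack(L)]))
for n,u,v,z in(('axisL',260,153,.05),('axisR',350,148,.05),('ledge',306,177,.03),('collet',308,255,.058),('gauge',169,176,.02)): print(n,onz(s,u,v,z))
save('crop2.png',cv2.resize(im[125:205,235:375],(800,457),interpolation=cv2.INTER_CUBIC))
```

```text
[0.51335602 0.22751687 0.005     ]
[ 0.47170185 -0.25809245  0.005     ]
[0.50980565 0.22912813 0.01      ]
[ 0.46058604 -0.26129084  0.01      ]
axisL [0.64627018 0.11590078 0.05      ]
axisR [ 0.64859926 -0.11215276  0.05      ]
ledge [0.58346883 0.00278913 0.03      ]
collet [0.38466977 0.0055691  0.058     ]
gauge [0.60590433 0.35541959 0.02      ]
```

View pics/crop1.png

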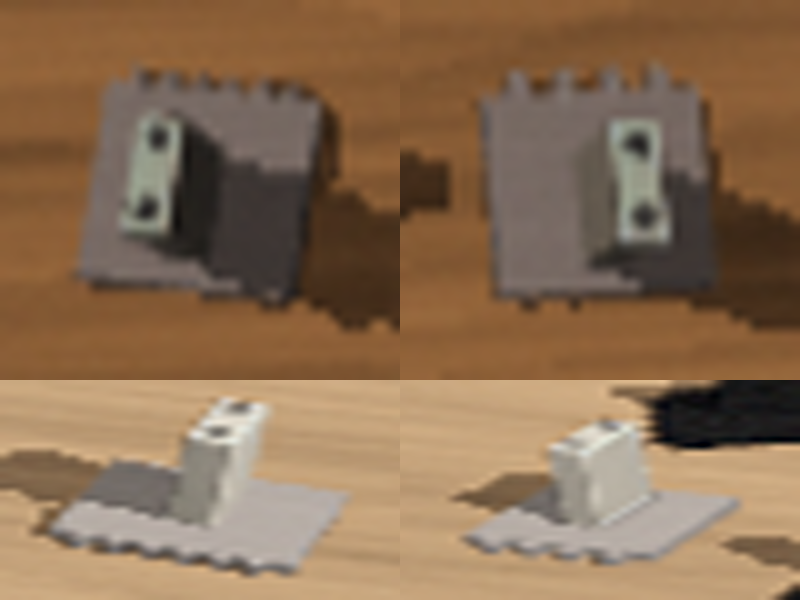

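View pics/crop2.png

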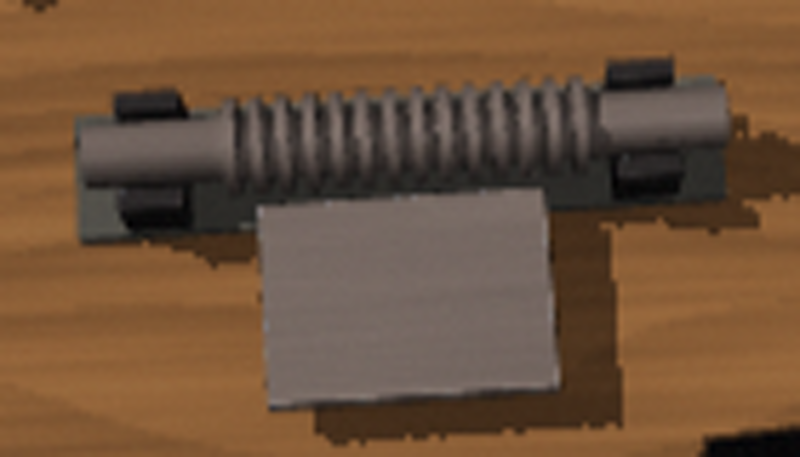

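The two grey leaves are at top view (220,210), with 5–6 small teeth at a fine pitch, and (410,217), with four coarse teeth. The right one, (410,217), is the coarse leaf; the black ones at (370,211), (458,223) and (417,259) are not meant. The crop confirms this.

Run:
```python
from h import *
import pickle
o,s=pickle.load(open('top0.pkl','rb'))
P=[onz(s,390+(x-400)/10-.5,198+y/10-.5,.005)[:2] for x,y in((483,98),(703,95),(715,290),(495,297))]
P=np.array(P);print(P)
print('sizes',[np.linalg.norm(P[i]-P[i-3]) for i in range(4)])
for a,b in((3,0),(2,1)): d=P[b]-P[a];print('x dir',np.degrees(np.arctan2(d[1],d[0])))
for a,b in((1,0),(2,3)): d=P[b]-P[a];print('y dir',np.degrees(np.arctan2(d[1],d[0]))-90)
print(P.mean(0))
k=5.714
Q=np.array([onz(s,235+x/k-.5,125+y/k-.5,.03)[:2] for x,y in((258,207),(543,190),(557,385),(270,405))]);print(Q)
print('sizes',[np.linalg.norm(Q[i]-Q[i-3]) for i in range(4)])
for a,b in((1,0),(2,3)): d=Q[b]-Q[a];print('y dir',np.degrees(np.arctan2(d[1],d[0]))-90)
print(Q.mean(0))
```

```text
[[ 0.49838164 -0.2292516 ]
 [ 0.49643634 -0.28586807]
 [ 0.44596717 -0.28362617]
 [ 0.44687987 -0.2275289 ]]
sizes [np.float64(0.056649880512733564), np.float64(0.050518934622318934), np.float64(0.056104693912398654), np.float64(0.05153057196392342)]
x dir -1.9157948022684181
x dir -2.5434787697374146
y dir -1.9678705707380715
y dir -0.9321183306141165
[ 0.47191626 -0.25656869]
[[ 0.63002502  0.06864813]
 [ 0.63184805 -0.05990862]
 [ 0.54142334 -0.06113378]
 [ 0.53847865  0.06586031]]
sizes [np.float64(0.12856967004077244), np.float64(0.09043300623270326), np.float64(0.12702822964208682), np.float64(0.09158881076665958)]
y dir 0.8124398113043725
y dir 1.3283146013309022
[0.58544376 0.00336651]
```

Request:
jog_arm:
  commands:
    - [8, 12, 0, 5.3]
    - [8, 12, 0, 5.3]
    - [8, 12, 0, 5.3]
    - [8, 12, 0, 5.3]
    - [8, 12, 0, 5.3]
    - [8, 12, 0, 5.3]
    - [8, 12, 0, 5.3]
    - [8, 12, 0, 5.3]
    - [8, 12, 0, 5.3]
    - [8, 12, 0, 5.3]

```text
clock: 0.98
tool_pos: [0.309, -0.5142, 0.2263]
orientation: [180.0, 0.0, -106.9]
force: [0.4, -0.3, 0.1]
opening: 0.0878
```

Request:
jog_arm:
  commands:
    - [8, 12, 0, 5.3]
    - [8, 12, 0, 5.3]
    - [8, 12, 0, 5.3]
    - [8, 12, 0, 5.3]
    - [8, 12, 0, 5.3]
    - [8, 12, 0, 5.3]
    - [8, 12, 0, 5.3]
    - [8, 12, 0, 5.3]
    - [8, 12, 0, 5.3]
    - [8, 12, 0, 5.3]

```text
clock: 1.82
tool_pos: [0.3889, -0.3943, 0.2263]
orientation: [180.0, 0.0, -53.9]
force: [0.9, 0.6, -0.1]
opening: 0.0879
```

Request:
jog_arm:
  commands:
    - [8, 12, 0, 5.3]
    - [8, 12, 0, 5.3]
    - [8, 12, 0, 5.3]
    - [8, 12, 0, 5.3]
    - [8, 12, 0, 5.3]
    - [8, 12, 0, 5.3]
    - [8, 12, 0, 5.3]
    - [8, 12, 0, 5.3]
    - [8, 12, 0, 5.3]
    - [8, 12, 0, 5.3]

```text
clock: 2.65
tool_pos: [0.4689, -0.2743, 0.2264]
orientation: [-180.0, 0.0, -0.9]
force: [-0.5, 0.6, -0.7]
opening: 0.0879
```

Run:
```python
from h import *
import pickle
ob=get_obs();s=snapshot('wrist');save('wrist1.png',s['image']);pickle.dump((ob,s),open('w1.pkl','wb'))
```

```text
(no output)
```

View pics/wrist1.png

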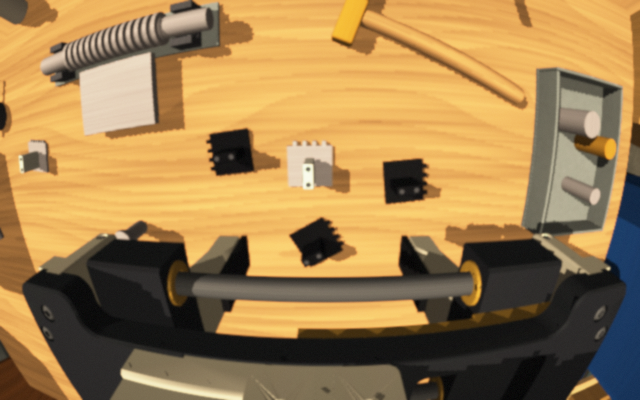

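Run:
```python
from h import *
import pickle
o,s=pickle.load(open('w1.pkl','rb'))
im=s['image'][130:200,270:350]
save('crop3.png',cv2.resize(im,(800,700)[:2] if 0 else (680,595),interpolation=cv2.INTER_CUBIC))
```

```text
(no output)
```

View pics/crop3.png

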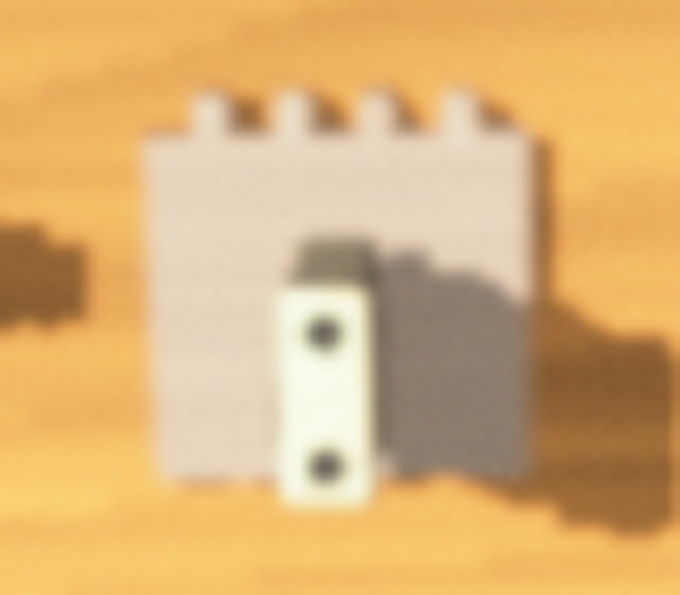

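Crop 3 shows exactly four blunt teeth, with tips at crop (211..460, 92), so this is the coarse leaf. The light grip top spans crop (280–372, 285–505).

Run:
```python
from h import *
import pickle
o,s=pickle.load(open('w1.pkl','rb'))
g=lambda x,y,z: onz(s,270+x/8.5-.5,130+y/8.5-.5,z,o)
P=np.array([g(x,y,.005)[:2] for x,y in((146,133),(536,130),(527,478),(160,480))]);print(P,P.mean(0))
print('sizes',[np.linalg.norm(P[i]-P[i-3]) for i in range(4)])
for a,b in((3,0),(2,1)): d=P[b]-P[a];print('x dir',np.degrees(np.arctan2(d[1],d[0])))
for a,b in((1,0),(2,3)): d=P[b]-P[a];print('y dir',np.degrees(np.arctan2(d[1],d[0]))-90)
G=np.array([g(x,y,.046)[:2] for x,y in((284,285),(374,285),(370,505),(280,505))]);print(G,G.mean(0))
print('sizes',[np.linalg.norm(G[i]-G[i-3]) for i in range(4)])
T=np.array([g(x,93,.005)[:2] for x in(212,296,380,462)]);print(T);d=T[0]-T[3];print(np.linalg.norm(d)/3,np.degrees(np.arctan2(d[1],d[0]))-90)
print(o['tool_pos'],o['orientation'])
```

```text
[[ 0.49998975 -0.22810339]
 [ 0.49918485 -0.28479728]
 [ 0.44687756 -0.28291312]
 [ 0.44754451 -0.22786989]] [ 0.47339917 -0.25592092]
sizes [np.float64(0.05669960242093389), np.float64(0.05234121293284279), np.float64(0.05504727880618849), np.float64(0.05244575887671877)]
x dir -0.2550954882177902
x dir -2.0629495377343297
y dir -0.8133853565041278
y dir -0.6942048576826068
[[ 0.48480184 -0.25056321]
 [ 0.48456004 -0.26236208]
 [ 0.45463917 -0.26106821]
 [ 0.45485127 -0.24900501]] [ 0.46971308 -0.25574963]
sizes [np.float64(0.011801350002538092), np.float64(0.02994883665905473), np.float64(0.012065065123785116), np.float64(0.02999107209518298)]
[[ 0.5055865  -0.23797022]
 [ 0.50526259 -0.25017315]
 [ 0.5049882  -0.26232896]
 [ 0.50476739 -0.27417279]]
0.012070610375965634 -1.296144353131936
[ 0.4689106  -0.27433134  0.2263711 ] [-1.79989617e+02  2.07017805e-02 -9.29527553e-01]
```

Request:
jog_arm:
  commands:
    - [0.7, 4.5, -15, -0.3]
    - [0, 5, -15, 0]
    - [0, 5, -15, 0]
    - [0, 4, -15, 0]
    - [0, 0, -15, 0]
    - [0, 0, -15, 0]
    - [0, 0, -15, 0]
    - [0, 0, -15, 0]
    - [0, 0, -15, 0]
    - [0, 0, -15, 0]

```text
clock: 3.53
tool_pos: [0.4692, -0.2566, 0.0758]
orientation: [-180.0, 0.0, -1.5]
force: [0.1, 0.1, -1.0]
opening: 0.0875
```

Request:
jog_arm:
  commands:
    - [0, 0, -12, 0]
    - [0, 0, -12, 0]
    - [0, 0, -10, 0]
    - [0, 0, -10, 0]
    - [0, 0, -8, 0]
    - [0, 0, -6, 0]
    - [0, 0, -4, 0]
    - [0, 0, -3, 0]
    - [0, 0, 0, 0]
    - [0, 0, 0, 0]

```text
clock: 4.37
tool_pos: [0.4696, -0.2566, 0.0117]
orientation: [180.0, -0.0, -1.5]
force: [0.0, 0.2, -0.6]
opening: 0.0876
```

Request:
jog_arm:
  commands:
    - [0, 0, 0, 0]
    - [0, 0, 0, 0]
    - [0, 0, 0, 0]
    - [0, 0, 0, 0]
    - [0, 0, 0, 0]
    - [0, 0, 0, 0]
    - [0, 0, 0, 0]
    - [0, 0, 0, 0]
    - [0, 0, 0, 0]
    - [0, 0, 0, 0]
  fingers: 4

```text
clock: 5.2
tool_pos: [0.4695, -0.2565, 0.0115]
orientation: [-180.0, 0.0, -1.5]
force: [0.4, -0.1, -0.3]
opening: 0.0265
```

Request:
jog_arm:
  commands:
    - [0, 0, 0, 0]
    - [0, 0, 0, 0]
    - [0, 0, 0, 0]
    - [0, 0, 0, 0]
    - [0, 0, 0, 0]
    - [0, 0, 0, 0]
    - [0, 0, 0, 0]
    - [0, 0, 0, 0]
    - [0, 0, 0, 0]
    - [0, 0, 0, 0]

```text
clock: 6.03
tool_pos: [0.4695, -0.2565, 0.0115]
orientation: [-180.0, 0.0, -1.5]
force: [-0.4, 1.2, -0.7]
opening: 0.0118
```

Request:
jog_arm:
  commands:
    - [0, 0, 5, 0]
    - [0, 0, 10, 0]
    - [0, 0, 15, 0]
    - [0, 0, 15, 0]
    - [0, 0, 15, 0]
    - [0, 0, 15, 0]
    - [0, 0, 15, 0]
    - [0, 0, 10, 0]
    - [0, 0, 0, 0]
    - [0, 0, 0, 0]

```text
clock: 6.87
tool_pos: [0.4696, -0.2565, 0.1121]
orientation: [-180.0, -0.1, -1.5]
force: [-0.3, 0.1, -2.0]
opening: 0.0115
```

Request:
jog_arm:
  commands:
    - [4, 13, 0, 0]
    - [4, 13, 0, 0]
    - [4, 13, 0, 0]
    - [4, 13, 0, 0]
    - [4, 13, 0, 0]
    - [4, 13, 0, 0]
    - [4, 13, 0, 0]
    - [4, 13, 0, 0]
    - [4, 13, 0, 0]
    - [4, 13, 0, 0]

```text
clock: 7.7
tool_pos: [0.5087, -0.1259, 0.1103]
orientation: [180.0, 0.1, -1.5]
force: [-0.1, 0.7, -1.4]
opening: 0.012
```

Request:
jog_arm:
  commands:
    - [4, 13, 0, 0.3]
    - [4, 13, 0, 0.3]
    - [4, 13, 0, 0.3]
    - [4, 13, 0, 0.3]
    - [4, 13, 0, 0.3]
    - [4, 13, 0, 0.3]
    - [4, 13, 0, 0.3]
    - [4, 13, 0, 0.3]
    - [4, 13, 0, 0.1]
    - [4, 13, 0, 0]

```text
clock: 8.53
tool_pos: [0.5498, 0.0048, 0.1116]
orientation: [-180.0, -0.0, 1.0]
force: [0.0, 0.1, -1.1]
opening: 0.0118
```

Run:
```python
from h import *
import pickle
ob=get_obs();print(ob['tool_pos'],ob['orientation']);s=snapshot('wrist');save('wrist2.png',s['image']);pickle.dump((ob,s),open('w2.pkl','wb'))
```

```text
[0.54982306 0.00482698 0.11158784] [-1.79999070e+02 -2.05147753e-03  1.02670567e+00]
```

View pics/wrist2.png

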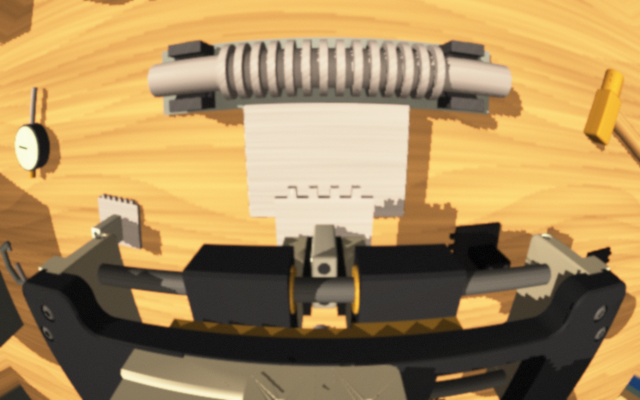

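Run:
```python
from h import *
import pickle
o,s=pickle.load(open('w2.pkl','rb'))
im=s['image']
save('crop4.png',cv2.resize(im[30:120,210:460],(800,288),interpolation=cv2.INTER_CUBIC))
save('crop5.png',cv2.resize(im[90:225,235:420],(740,540),interpolation=cv2.INTER_CUBIC))
```

```text
(no output)
```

View pics/crop4.png

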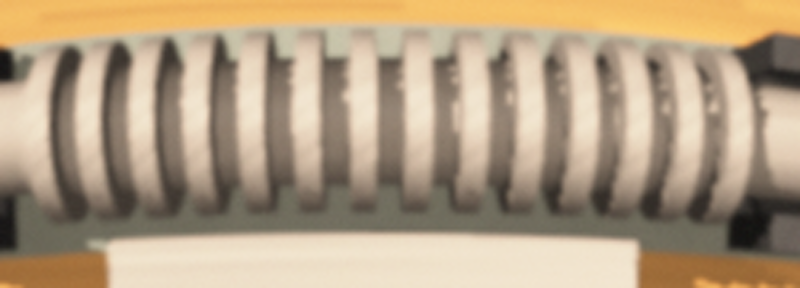

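View pics/crop5.png

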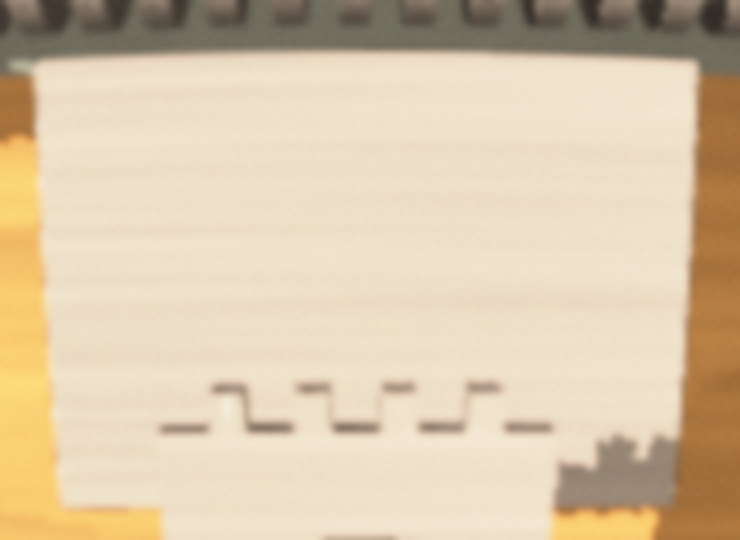

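Run:
```python
from h import *
import pickle
o,s=pickle.load(open('w2.pkl','rb'))
g4=lambda x,y,z: onz(s,210+x/3.2-.5,30+y/3.2-.5,z,o)
g5=lambda x,y,z: onz(s,235+x/4-.5,90+y/4-.5,z,o)
print('cam',g4(0,0,.05)*0+ray(s,320,200,o)[0])
A=np.array([g4(x,208,.0325)[:2] for x in (156,206,258,310,362,415,468,522,576)]);print(A,np.diff(A[:,1]))
B=np.array([g4(x,y,.0545)[:2] for x,y in ((143,110),(197,110),(251,110),(307,110),(362,110),(417,110),(472,110),(526,110))]);print(B,np.diff(B[:,1]))
Q=np.array([g5(x,y,.03)[:2] for x,y in((35,63),(698,63),(674,510),(60,505))]);print(Q,Q.mean(0))
print('sizes',[np.linalg.norm(Q[i]-Q[i-3]) for i in range(4)])
for a,b in((1,0),(2,3)): d=Q[b]-Q[a];print('y dir',np.degrees(np.arctan2(d[1],d[0]))-90)
T=np.array([g5(x,386,.1035)[:2] for x in(229,313,398,485)]);print(T,T.mean(0));d=T[0]-T[3];print(np.linalg.norm(d)/3,np.degrees(np.arctan2(d[1],d[0]))-90)
```

```text
cam [0.63100578 0.00663312 0.26990759]
[[ 0.63837964  0.05707985]
 [ 0.63808892  0.04490715]
 [ 0.63793164  0.03245051]
 [ 0.63791867  0.02013276]
 [ 0.63804822  0.00788789]
 [ 0.63832697 -0.00458421]
 [ 0.63875582 -0.01711565]
 [ 0.6393513  -0.03001645]
 [ 0.64011329 -0.04312751]] [-0.0121727  -0.01245664 -0.01231775 -0.01224487 -0.0124721  -0.01253144
 -0.01290079 -0.01311106]
[[ 0.65960275  0.05545686]
 [ 0.65913078  0.0435319 ]
 [ 0.65884883  0.03182339]
 [ 0.65875111  0.01983414]
 [ 0.65884491  0.00813872]
 [ 0.65912639 -0.00354741]
 [ 0.65959786 -0.01529336]
 [ 0.66025051 -0.02695218]] [-0.01192496 -0.01170851 -0.01198924 -0.01169542 -0.01168613 -0.01174595
 -0.01165882]
[[ 0.63035731  0.06972155]
 [ 0.63279344 -0.05969936]
 [ 0.53993105 -0.06183781]
 [ 0.53881433  0.06805421]] [0.58547403 0.00405965]
sizes [np.float64(0.12944383959443892), np.float64(0.09288700444089458), np.float64(0.12989682579337997), np.float64(0.0915581580477308)]
y dir 1.078369783286604
y dir 0.4925773212105753
[[ 5.85434767e-01  2.39300823e-02]
 [ 5.85619170e-01  1.21782141e-02]
 [ 5.85826459e-01  3.45332688e-04]
 [ 5.86062189e-01 -1.18196345e-02]] [0.58573565 0.0061585 ]
0.011918407353858788 1.0054597250944113
```

Request:
jog_arm:
  commands:
    - [2, 0.2, -5, 0]
    - [2, 0.2, -7, 0]
    - [2, 0.2, -8, 0]
    - [2, 0.2, -8, 0]
    - [2, 0.3, -8, 0]
    - [2, 0, -8, 0]
    - [2, 0, -8, 0]
    - [2, 0, -6, 0]
    - [2, 0, -5, 0]
    - [2, 0, -3, 0]

```text
clock: 9.42
tool_pos: [0.5694, 0.0044, 0.0447]
orientation: [180.0, 0.0, 1.0]
force: [0.3, 0.2, -1.4]
opening: 0.0117
```

Request:
jog_arm:
  commands:
    - [0, 0, 0, 0]
    - [0, 0, 0, 0]
    - [0, 0, 0, 0]
    - [0, 0, 0, 0]
    - [0, 0, 0, 0]
    - [0, 0, 0, 0]
    - [0, 0, 0, 0]
    - [0, 0, 0, 0]
    - [0, 0, 0, 0]
    - [0, 0, 0, 0]

```text
clock: 10.25
tool_pos: [0.5695, 0.0046, 0.0456]
orientation: [-180.0, -0.0, 1.0]
force: [0.1, -0.2, -0.8]
opening: 0.0119
```

Run:
```python
from h import *
import pickle
ob=get_obs();print(ob['tool_pos'],ob['orientation'],ob['force']);s=snapshot('wrist');pickle.dump((ob,s),open('w3.pkl','wb'))
im=s['image']
save('crop6.png',cv2.resize(im[70:220,230:430],(800,600),interpolation=cv2.INTER_CUBIC))
```

```text
[0.5694671  0.00458129 0.04559871] [-1.79998500e+02 -3.93620406e-03  1.01307870e+00] [ 0.10086677 -0.17742959 -0.76047587]
```

View pics/crop6.png

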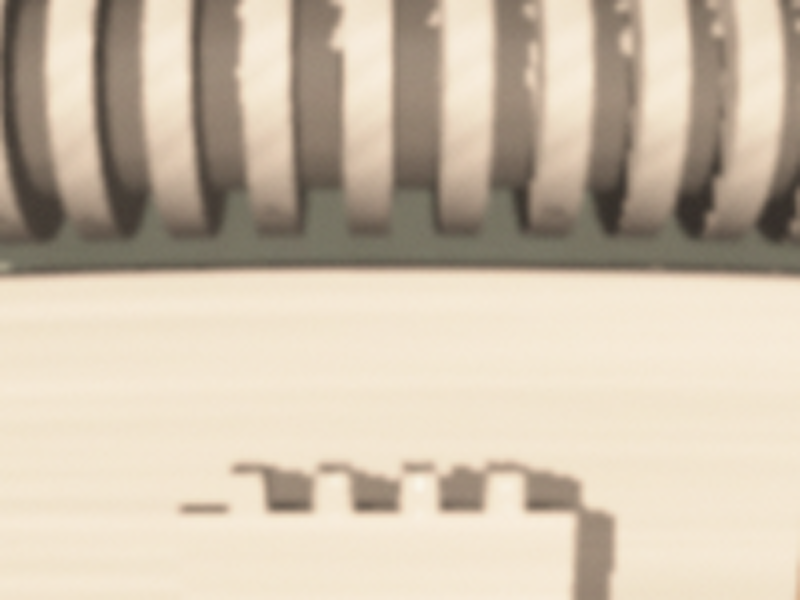

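Run:
```python
from h import *
import pickle
o,s=pickle.load(open('w3.pkl','rb'))
g=lambda x,y,z: onz(s,230+x/4-.5,70+y/4-.5,z,o)
z=.0341
T=np.array([g(x,467,z+.0035)[:2] for x in(250.5,335,419.5,505)]);print(T,T.mean(0));d=T[0]-T[3];print(np.linalg.norm(d)/3,np.degrees(np.arctan2(d[1],d[0]))-90)
A=np.array([g(x,228,.0325)[:2] for x in(190,278,371,463,554)]);print(A,np.diff(A[:,1]))
B=np.array([g(x,100,.0535)[:2] for x in(173,270,368,467,565)]);print(B,np.diff(B[:,1]))
G=np.array([g(x,100,.0535)[:2] for x in(320,418,517)]);print(G)
L=np.array([g(x,268,.03)[:2] for x in(100,371,700)]);print('ledge edge',L)
```

```text
[[ 6.04965803e-01  2.34575358e-02]
 [ 6.05149337e-01  1.16414442e-02]
 [ 6.05353034e-01 -1.18254443e-04]
 [ 6.05581586e-01 -1.20707669e-02]] [0.60526244 0.00572749]
0.011844546244579278 0.9929610516017391
[[ 0.63787126  0.03226996]
 [ 0.6378632   0.02000247]
 [ 0.63799857  0.00718456]
 [ 0.63827813 -0.00548151]
 [ 0.63870097 -0.01812841]] [-0.01226748 -0.01281792 -0.01266607 -0.0126469 ]
[[ 0.65515398  0.03116808]
 [ 0.65502666  0.0194146 ]
 [ 0.65510369  0.00769839]
 [ 0.65539019 -0.00411903]
 [ 0.65588523 -0.01594052]] [-0.01175348 -0.01171621 -0.01181742 -0.01182148]
[[ 0.65504034  0.01342596]
 [ 0.65522201  0.00173664]
 [ 0.65561593 -0.01012601]]
ledge edge [[ 0.63207994  0.04576158]
 [ 0.63215321  0.00710451]
 [ 0.63376644 -0.04001418]]
```

Request:
jog_arm:
  commands:
    - [4, 0.7, 0, 0]
    - [4, 0.5, 0, 0]
    - [4, 0.4, 0, 0]
    - [4, 0, -0.5, 0]
    - [4, 0, -0.7, 0]
    - [3, 0, -0.7, 0]
    - [2, 0, -0.7, 0]
    - [1, 0, -0.5, 0]
    - [0, 0, -0.4, 0]
    - [0, 0, 0, 0]

```text
clock: 11.13
tool_pos: [0.5953, 0.0061, 0.0419]
orientation: [180.0, 0.0, 1.0]
force: [-0.1, -0.0, -1.5]
opening: 0.012
```

Request:
jog_arm:
  commands:
    - [0, 0, 0, 0]
    - [0, 0, 0, 0]
    - [0, 0, 0, 0]
    - [0, 0, 0, 0]
    - [0, 0, 0, 0]
    - [0, 0, 0, 0]
    - [0, 0, 0, 0]
    - [0, 0, 0, 0]
    - [0, 0, 0, 0]
    - [0, 0, 0, 0]

```text
clock: 11.97
tool_pos: [0.5955, 0.0062, 0.0421]
orientation: [180.0, 0.0, 1.0]
force: [-0.0, 0.7, -2.3]
opening: 0.012
```

Run:
```python
from h import *
import pickle
ob=get_obs();print(ob['tool_pos'],ob['orientation'],ob['force']);s=snapshot('wrist');pickle.dump((ob,s),open('w4.pkl','wb'))
im=s['image']
save('crop7.png',cv2.resize(im[90:210,240:400],(800,600),interpolation=cv2.INTER_CUBIC))
```

```text
[0.59545064 0.00617238 0.04205145] [1.79997868e+02 1.31600316e-03 1.01654712e+00] [-0.01388067  0.71539677 -2.25806127]
```

View pics/crop7.png

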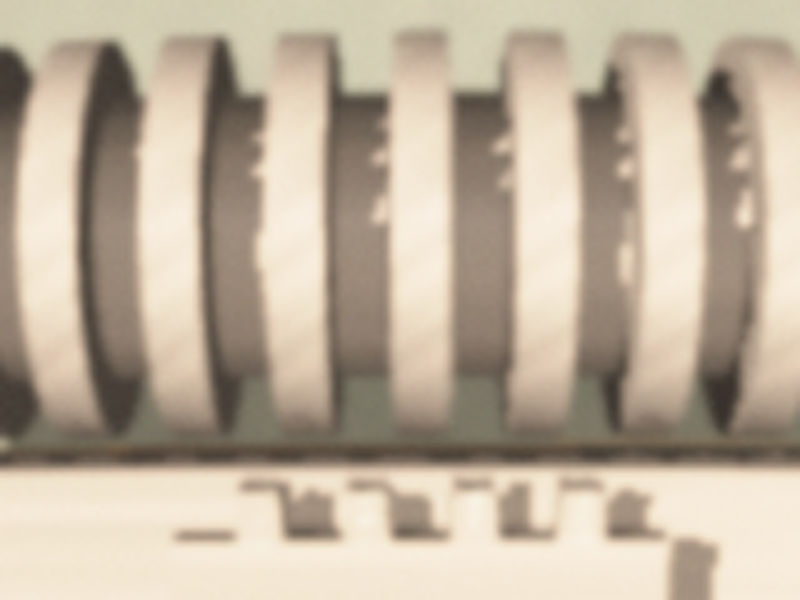

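Request:
jog_arm:
  commands:
    - [1, 0, 0, 0]
    - [1, 0, 0, 0]
    - [1, 0, 0, 0]
    - [1, 0.1, 0, 0]
    - [0.8, 0, 0, 0]
    - [0.6, 0, 0, 0]
    - [0.6, 0, 0, 0]
    - [0.5, 0, 0, 0]
    - [0.5, 0, 0, 0]
    - [0, 0, 0, 0]

```text
clock: 12.85
tool_pos: [0.6026, 0.0063, 0.0421]
orientation: [180.0, -0.0, 1.0]
force: [-0.1, 0.1, -1.7]
opening: 0.012
```

Request:
jog_arm:
  commands:
    - [0.4, 0, 0, 0]
    - [0.4, 0, 0, 0]
    - [0.4, 0, 0, 0]
    - [0.4, 0, 0, 0]
    - [0.4, 0, 0, 0]
    - [0.3, 0, 0, 0]
    - [0.3, 0, 0, 0]
    - [0.2, 0, 0, 0]
    - [0.2, 0, 0, 0]
    - [0, 0, 0, 0]

```text
clock: 13.68
tool_pos: [0.6055, 0.0062, 0.0421]
orientation: [180.0, -0.0, 1.0]
force: [0.1, 0.6, -1.9]
opening: 0.0116
```

Run:
```python
from h import *
import pickle
ob=get_obs();print(ob['tool_pos'],ob['orientation'],ob['force']);s=snapshot('wrist');pickle.dump((ob,s),open('w5.pkl','wb'))
im=s['image']
save('crop8.png',cv2.resize(im[90:210,240:400],(800,600),interpolation=cv2.INTER_CUBIC))
```

```text
[0.60550534 0.00623015 0.04205497] [ 1.79997596e+02 -1.15204344e-03  1.01128204e+00] [ 0.08005506  0.57195264 -1.90202788]
```

View pics/crop8.png

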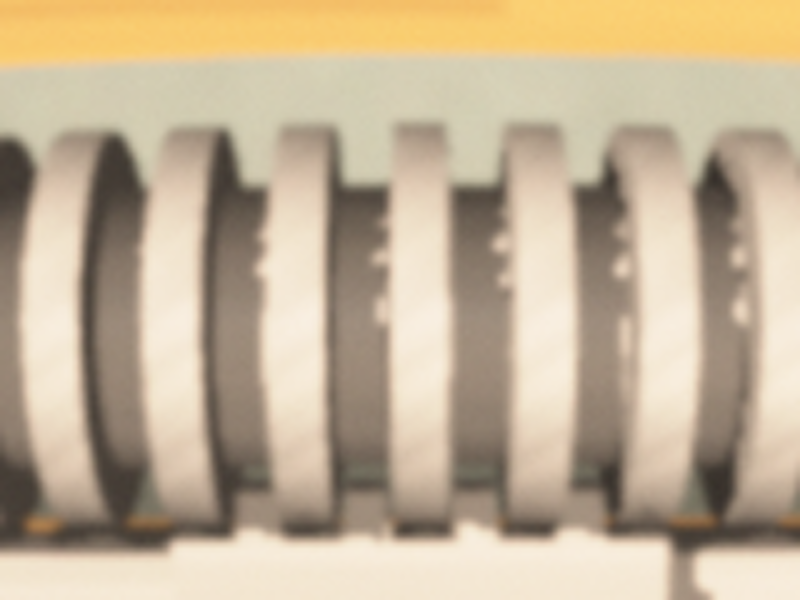

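The four teeth are in the grooves at crop (258, 363, 477, 590; row ~505), and a small gap to the crests remains.

Request:
jog_arm:
  commands:
    - [0.2, 0, 0, 0]
    - [0.2, 0, 0, 0]
    - [0.2, 0, 0, 0]
    - [0.2, 0, 0, 0]
    - [0.2, 0, 0, 0]
    - [0, 0, 0, 0]
    - [0, 0, 0, 0]
    - [0, 0, 0, 0]
    - [0, 0, 0, 0]
    - [0, 0, 0, 0]

```text
clock: 14.57
tool_pos: [0.6064, 0.0063, 0.042]
orientation: [180.0, 0.0, 1.0]
force: [-0.4, -0.7, -0.6]
opening: 0.012
```

Request:
jog_arm:
  commands:
    - [0.2, 0, 0, 0]
    - [0.2, 0, 0, 0]
    - [0.2, 0, 0, 0]
    - [0.1, 0, 0, 0]
    - [0.1, 0, 0, 0]
    - [0, 0, 0, 0]
    - [0, 0, 0, 0]
    - [0, 0, 0, 0]
    - [0, 0, 0, 0]
    - [0, 0, 0, 0]

```text
clock: 15.4
tool_pos: [0.6072, 0.0063, 0.042]
orientation: [180.0, -0.0, 1.0]
force: [0.1, -0.2, -0.3]
opening: 0.0119
```

Request:
jog_arm:
  commands:
    - [0.15, 0, 0, 0]
    - [0.15, 0, 0, 0]
    - [0.15, 0, 0, 0]
    - [0.1, 0, 0, 0]
    - [0, 0, 0, 0]
    - [0, 0, 0, 0]
    - [0, 0, 0, 0]
    - [0, 0, 0, 0]
    - [0, 0, 0, 0]
    - [0, 0, 0, 0]

```text
clock: 16.23
tool_pos: [0.6075, 0.0062, 0.042]
orientation: [180.0, 0.0, 1.0]
force: [-3.2, 0.8, 0.2]
opening: 0.0119
```

Request:
jog_arm:
  commands:
    - [0.1, 0, 0, 0]
    - [0, 0, 0, 0]
    - [0, 0, 0, 0]
    - [0, 0, 0, 0]
    - [0, 0, 0, 0]
    - [0, 0, 0, 0]
    - [0, 0, 0, 0]
    - [0, 0, 0, 0]
    - [0, 0, 0, 0]
    - [0, 0, 0, 0]

```text
clock: 17.07
tool_pos: [0.6075, 0.0062, 0.0419]
orientation: [180.0, 0.0, 1.0]
force: [-4.8, 0.6, 1.4]
opening: 0.0117
```

Run:
```python
from h import *
import pickle
ob=get_obs();print(ob['tool_pos'],ob['orientation'],ob['force'],ob['moment']);s=snapshot('wrist');pickle.dump((ob,s),open('w6.pkl','wb'))
im=s['image']
save('crop9.png',cv2.resize(im[90:210,240:400],(800,600),interpolation=cv2.INTER_CUBIC))
```

```text
[0.60747906 0.00620717 0.04194629] [1.79993310e+02 4.50195060e-02 1.00757386e+00] [-4.78675759  0.57624149  1.41040369] [ 0.23179222  2.04257991 -0.02091828]
```

View pics/crop9.png

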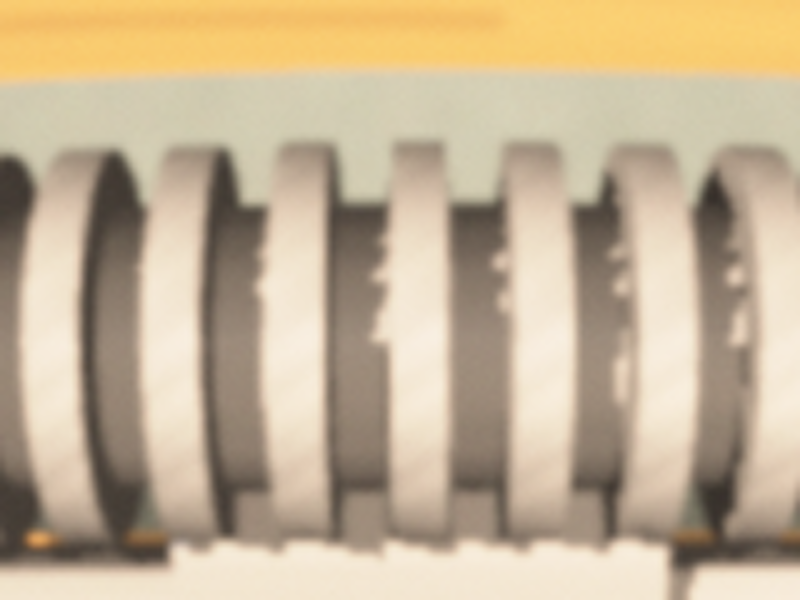

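Plate edge meets the crests (row ~540) with no gap, and the tooth tips reach the groove floors (row ~490). I'll hold about 2.5 s at ~5 N.

Request:
jog_arm:
  commands:
    - [0.05, 0, 0, 0]
    - [0, 0, 0, 0]
    - [0, 0, 0, 0]
    - [0, 0, 0, 0]
    - [0, 0, 0, 0]
    - [0, 0, 0, 0]
    - [0, 0, 0, 0]
    - [0, 0, 0, 0]
    - [0, 0, 0, 0]
    - [0, 0, 0, 0]

```text
clock: 17.95
tool_pos: [0.6075, 0.0062, 0.0419]
orientation: [180.0, 0.0, 1.0]
force: [-5.1, 0.3, 0.6]
opening: 0.0117
```

Request:
jog_arm:
  commands:
    - [0, 0, 0, 0]
    - [0, 0, 0, 0]
    - [0, 0, 0, 0]
    - [0, 0, 0, 0]
    - [0, 0, 0, 0]
    - [0, 0, 0, 0]
    - [0, 0, 0, 0]
    - [0, 0, 0, 0]
    - [0, 0, 0, 0]
    - [0, 0, 0, 0]

```text
clock: 18.78
tool_pos: [0.6075, 0.0062, 0.0419]
orientation: [180.0, 0.0, 1.0]
force: [-5.7, 1.0, 1.0]
opening: 0.0121
```

Request:
jog_arm:
  commands:
    - [0, 0, 0, 0]
    - [0, 0, 0, 0]
    - [0, 0, 0, 0]
    - [0, 0, 0, 0]
    - [0, 0, 0, 0]
    - [0, 0, 0, 0]
    - [0, 0, 0, 0]
    - [0, 0, 0, 0]
    - [0, 0, 0, 0]
    - [0, 0, 0, 0]

```text
clock: 19.62
tool_pos: [0.6075, 0.0062, 0.042]
orientation: [180.0, 0.0, 1.0]
force: [-5.4, 1.1, 1.4]
opening: 0.012
```

Request:
jog_arm:
  commands:
    - [0, 0, 0, 0]
    - [0, 0, 0, 0]
    - [0, 0, 0, 0]
    - [0, 0, 0, 0]
    - [0, 0, 0, 0]
    - [0, 0, 0, 0]
    - [0, 0, 0, 0]
    - [0, 0, 0, 0]
    - [0, 0, 0, 0]
    - [0, 0, 0, 0]
  fingers: 50

```text
clock: 20.45
tool_pos: [0.608, 0.0063, 0.0421]
orientation: [180.0, -0.0, 1.0]
force: [0.8, 0.2, -0.1]
opening: 0.0499
```

Run:
```python
from h import *
import pickle
ob=get_obs();print(ob['tool_pos'],ob['orientation'],ob['force'],ob['opening']);s=snapshot('wrist');pickle.dump((ob,s),open('w7.pkl','wb'))
im=s['image']
save('crop10.png',cv2.resize(im[130:250,240:400],(800,600),interpolation=cv2.INTER_CUBIC))
```

```text
[0.60798919 0.00628486 0.04206401] [ 1.79999666e+02 -2.59670573e-03  1.01231725e+00] [ 0.77233404  0.15779906 -0.07203357] 0.049915337408773734
```

View pics/crop10.png

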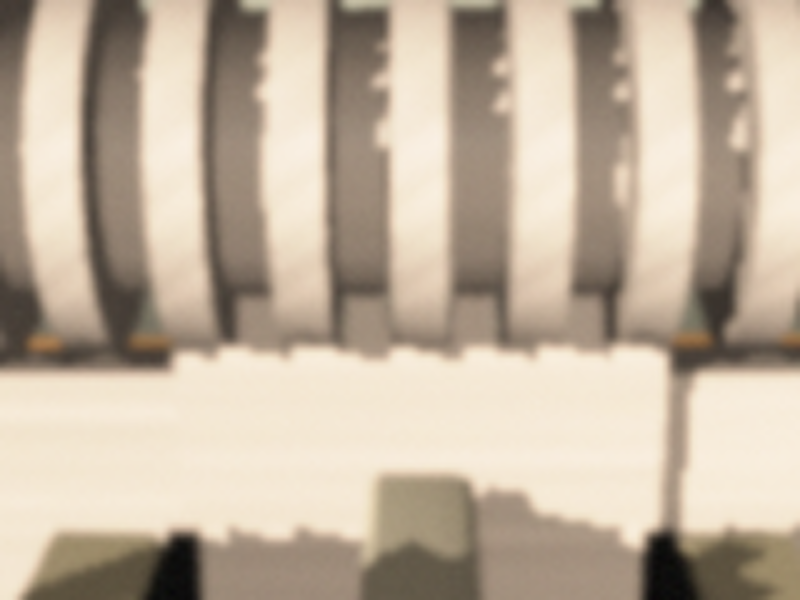

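Released, and still seated with the fingers clear of the grip. Now I'll raise the arm straight up.

Request:
jog_arm:
  commands:
    - [0, 0, 3, 0]
    - [0, 0, 6, 0]
    - [0, 0, 10, 0]
    - [0, 0, 15, 0]
    - [0, 0, 15, 0]
    - [0, 0, 15, 0]
    - [0, 0, 15, 0]
    - [0, 0, 15, 0]
    - [0, 0, 15, 0]
    - [0, 0, 10, 0]

```text
clock: 21.33
tool_pos: [0.6087, 0.0063, 0.1639]
orientation: [-180.0, -0.2, 1.0]
force: [-0.5, 0.1, 0.1]
opening: 0.0499
```

Request:
jog_arm:
  commands:
    - [-5, 0, 5, 0]
    - [-5, 0, 0, 0]
    - [-5, 0, 0, 0]
    - [-5, 0, 0, 0]
    - [-5, 0, 0, 0]
    - [-5, 0, 0, 0]
    - [0, 0, 0, 0]
    - [0, 0, 0, 0]
    - [0, 0, 0, 0]
    - [0, 0, 0, 0]

```text
clock: 22.17
tool_pos: [0.5782, 0.0063, 0.166]
orientation: [180.0, 0.0, 1.0]
force: [0.3, 0.0, 0.0]
opening: 0.0499
```

Run:
```python
from h import *
import pickle
ob=get_obs();print(ob['clock'],ob['tool_pos'],ob['orientation'],ob['force']);s=snapshot('wrist');pickle.dump((ob,s),open('w8.pkl','wb'))
c=snapshot('scene')['image']
a=cv2.resize(s['image'][60:240,220:460],(800,600),interpolation=cv2.INTER_CUBIC)
save('crop11.png',a); save('crop12.png',cv2.resize(c[190:290,210:390],(800,444),interpolation=cv2.INTER_CUBIC))
```

```text
22.1667 [0.57816984 0.00629777 0.16596611] [1.79998237e+02 6.65500092e-04 1.01442829e+00] [0.32123777 0.00352296 0.04010237]
```

View pics/crop11.png

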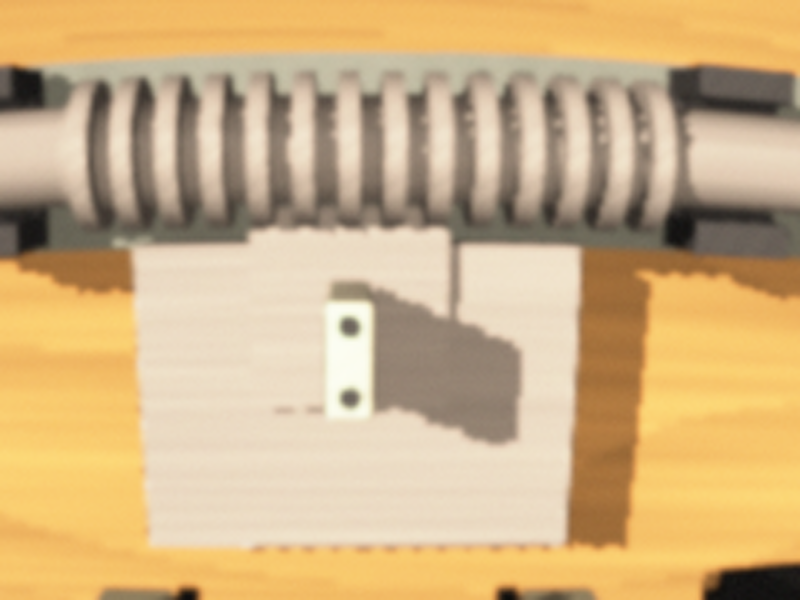

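View pics/crop12.png

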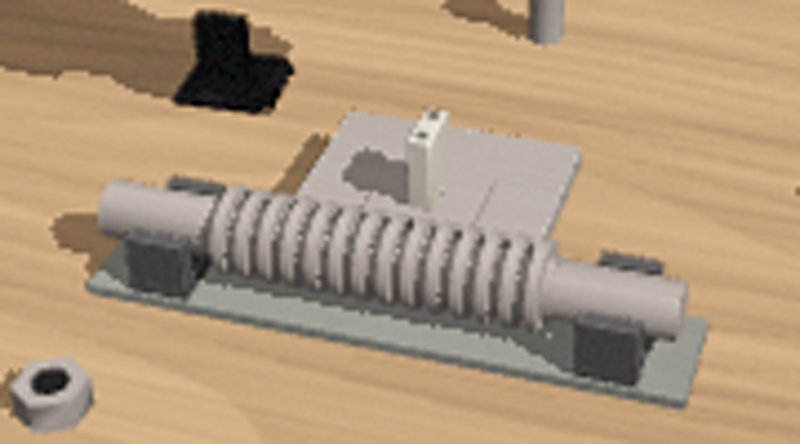

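The leaf lies flat on the ledge, square to the screw, with its plate edge against the crests (crop 11, row ~230) and the gripper well clear. I'm handing in.

```bash
python3 -c "
from h import *
print(close_job(), get_obs()['clock'])"
```

```text
the job is handed in; nothing more can be done
the job is handed in; nothing more can be done
```

I picked up the four-toothed coarse leaf, the one on the right, and laid it on the ledge with its teeth lined up to the grooves from the wrist camera. I then fed it in at 0.1–1 mm per step until contact. It was kept pressed home for about 3 s at 5–6 N wrist force, then released, and the arm was raised clear. The job was handed in after about 22 s of the 64 s allowed.

- **Fit:** In the last pictures the teeth are fully home, with the plate edge against the crests and no gap. The leaf lies flat on the ledge and square to the screw to about 1° or better.
- **Force:** The highest wrist reading was about 6 N, against the 18 N limit. It was read only at the end of each move.
- **Other parts:** The fine leaf, dial gauge and collet were never approached. I did not measure them again at the end.
- **Disagreements:** None of the checks failed. The camera and arm readings of the leaf's position along the screw differed by about 0.5 mm, so I lined it up by the offset between teeth and grooves within one picture. Feeding it in confirmed the alignment, as there was no resistance until full depth.

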